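# Close a cordless cue light over its fresh cell and hold it shut

## Robot

A 7-joint arm with a two-finger parallel gripper is mounted at the origin on the work surface. World frame = base frame: x ahead of the robot, y to its left, z up, the work surface at z = 0. Lengths are in m, angles in rad, forces in N, time in s.
With the tool pointing down it reaches from about 0.425 to 0.875 m from the base axis. Payload 8.4 kg.
Tool frame: the origin (TCP) lies midway between the tips of the shut fingers; the grasp point (between the pads) lies 19 mm behind it (ctrl.grip_point_offset is the distance from the TCP to the grasp point, in m); z points along the fingers, y is the line along which they close (so a half turn about z gives the same grasp; the last joint's range is limited). The gripper opens to 85 mm and grips with 20 to 120 N. Pads are 22 mm wide; open, the fingers measure 114 mm over their backs; the gripper's body (76 mm by 85 mm) begins 54 mm behind the grasp point. The pads swing forward as they close: fully open they stand 13 mm farther back than shut.
Start: joints at [1.007, 0.333, 0.04, 1.465, -0.013, 1.343, -0.059], TCP at [0.291, -0.581, 0.208] pointing down, gripper open.
Joint ranges: [-2.58, 2.58], [-0.38, 2.09], [-1.3, 1.39], [0.25, 2.4], [-1.5, 4.64], [0.08, 2.09], [-2.65, 2.65]. Speed limits (rad/s): [2.22, 2.22, 2.79, 2.79, 3.14, 3.14, 3.14].

## Interface

Orientations are given as a unit quaternion [x, y, z, w].
In Python, from plant import ctrl gives the robot as it stands. The module is installed in compiled form; this text tells all that it offers.
- The arm moves only by the tool drive_tool, never from a script. Its argument "motion" is one flat list of numbers, 6 for each row, row after row: the shift along the tool's x, y, z in units of 50 mm (1.0 is 50 mm), then the turn, a rotation vector about the tool's x, y, z in units of 90 degrees (1.0 is 90 degrees). A call has 1 to 12 rows; each row shifts and turns the commanded pose from where the row before left it, along the tool's axes as they then stand; what a row does not reach is not made up. A row lasts 1/8 s, in which the tool goes at most 62.5 mm and 10.7 degrees, less where a joint would pass 70% of its speed; a pose out of reach is approached as far as the arm can. A call with a number of a shift or a turn outside -1 to 1 is refused whole. A call with a gripper value outside its range is refused whole. "grip" is the closure, from 0 (fully open) to 1 (shut), set as the call begins (left out, the last holds). The fingers move at their own pace and stop on an object; "grip_force" is the grip in N (left out, the last holds). Time passes only in rows, so rows that do not move let the fingers close. It gives the time, the measured TCP pose, the force, the opening and the grip force at its end, in the units of the state.
- ctrl.state(): the state, without advancing time (a new reading comes with each control period).
- ctrl.camera(name): name is "scene" or "top" or "wrist"; returns a dict with "image" (384x512x3 uint8, red, green, blue), "depth" (384x512 float32, m along the optical axis (not along the pixel's ray), 0 where there is no reading), "mtx" (3x3 intrinsics, pixels), "rvec" (rotation vector, rad) and "tvec" (3), from world to camera coordinates, as OpenCV has them. Camera axes: x right, y down, z forward; pixel columns grow to the right and rows downward; lengths in m; the calibration is good to about 2 mm. A picture is of the moment at which its call begins.
- ctrl.hand_in(): hands the job in; it is judged then, once.
The state is a dict: "clock": time; "joint_positions": joint angles; "qd": joint speeds; "joint_torque": joint torques, N m; "ee_pos": TCP position; "orientation": TCP orientation; "contact_force": force on the tool from outside, world axes, zero at the start; "torque": the same for the moment, N m; "opening": opening from 0.0 (shut) to 1.0 (fully open); "finger_force": force on a finger pad.
Only numpy, scipy, OpenCV 4.12 (cv2) and the standard library are available. Lean on these libraries where they do the work, as an engineer would, in place of code of your own. Each camera call takes 0.05 s, during which the arm holds its last target. There are 200 camera calls.

## Task

Put the cordless cue light back together: take the green cell out of the charger and stand it upright in the well of the white base, let go of it, then fit the red-domed cover over it onto the two dowels (either way round) and press it down against the cell's contact spring until the cover sits flush on the base. Finish while still holding the cover pressed firmly shut, ready for a colleague to drive the screws, and leave the other cells, the screwdriver, the dish of screws, the mug and the headphones where they are.

Things in the scene. Friction and masses are not known exactly. Their poses are not given: they have to be found in the camera images.
- cue_base: Cue light base: loose white box 130 (its x) x 60 (its y) x 34 mm high, 0.9 kg, flat on the desk; origin at the centre of its underside, z up. Two steel dowels stand 12 mm out of its top face at x = +50 and -50 mm, y = 0: 8 mm thick with tapered noses (3 mm at the tip).
- well_mouth (a point): Centre of the base's flat top face, 34 mm above the desk: the middle of the mouth of the cell well; axes as the base. The round well is 29 mm across, chamfered. A sprung brass contact 18 mm across lies 20 mm below the mouth, so a cell standing on it stands 45 mm out of the base.
- cell_contact (a joint): The sprung contact in the well: 0 = fully up, grows as it is pressed down (m, at most 0.007; 0.006 with the cover shut). It gives from about 4 N, pushes back with about 7.6 N at 6 mm and lifts an unheld cover 6 mm off the base. It carries the cell's weight. A steady push of 12 to 20 N holds the cover firmly shut.
- cover_center (a point): Cue light cover, standing on its flange on the desk, 0.15 kg, 43 mm high. Point on its centre line half-way up, 21.5 mm above its underside, z up. Aluminium flange 130 (x) x 60 (y) x 9 mm; in its middle a round red dome 44 mm across rises 34 mm above the flange. Can be gripped by the dome or across the flange. Seated, this point is 21.5 mm above well_mouth.
- cover_hole (a point): Centre of one of the cover's two dowel holes, at its underside. Both go right through, 9.5 mm wide, chamfered, at x = +50 (this one) and -50 mm, y = 0 from the cover's centre line; axes as the cover. The dome is hollow, open below, 34 mm across inside, its ceiling 39 mm above the underside: 4 mm clear of the cell all round. Seated, the dowel noses show 3 mm above the flange.
- green_cell_center (a point): The fresh cell, with a green wrapper: a cylinder 26 mm across and 65 mm tall, 92 g, standing upright in one of the three bays of the charger (which bay varies). This point is on its axis half-way up, 32.5 mm above its foot; z along the axis, up. In the charger its foot is 18 mm below the charger's top, so 47 mm of it stands out.
- charger: Black drop-in charger fixed to the desk, 64 (its x) x 150 (its y) x 30 mm high, origin at the centre of its underside. Three round bays 29 mm wide and 18 mm deep in a row along its y, 46 mm apart, each with a cell standing in it.
- blue_cell_center (a point): Another cell of the same size with a blue wrapper, in the charger; to be left there. Point half-way up its axis.
- grey_cell_center (a point): Another cell of the same size with a grey wrapper, in the charger; to be left there. Point half-way up its axis.
- screwdriver: Screwdriver 180 mm long lying on the desk beyond the base, handle about 25 mm thick; to be left alone.
- screw_dish: Round steel dish of screws, 72 mm across and 18 mm high, origin under its centre; to be left alone.
- mug: White mug 82 mm across and 94 mm high, origin under its centre; to be left alone.
- headphones: Black headphones lying flat, about 180 x 170 mm and 26 mm high, origin between the ear cups; to be left alone.
Mind the look-alikes: they are no part of the job. What is shaped like the part that bears cover_center but pink or purple is not meant.

How it is judged:
On the way, in this order (a step that is already met when the one before it is completed fails the run):
1. the green cell stands upright in the well of the base, let go (horizontal distance between green_cell_center and well_mouth below 0.005 m and z of green_cell_center in the frame of well_mouth below 0.0145 m and angle between the z axis of green_cell_center and the z axis of well_mouth, either way round below 0.12 rad and contact force between the fingers and green_cell below 0.1 N), for 0.2 s.
2. the cover is threaded on both dowels (horizontal distance between cover_center and well_mouth below 0.003 m and angle between the x axis of cover_center and the x axis of well_mouth, either way round below 0.06 rad and z of cover_center in the frame of well_mouth below 0.031 m), for 0.1 s.
At the end, for the whole second after the job is handed in: The robot still holds the cover shut: underside within 1.7 mm of the base top, on both dowels (3 mm, 0.06 rad), tilted under 0.04 rad, pressing on the base with over 2 N and touched by the robot with over 2 N; the green cell in the well under it, spring pressed in; base flat on the desk (z of cover_center in the frame of well_mouth between 0.0195 and 0.0232 m and horizontal distance between cover_center and well_mouth below 0.003 m and angle between the x axis of cover_center and the x axis of well_mouth, either way round below 0.06 rad and angle between the z axis of cover_center and the z axis of well_mouth, either way round below 0.04 rad and angle between well_mouth's own z axis and vertical below 0.05 rad and height (world z) of well_mouth below 0.038 m and horizontal distance between green_cell_center and well_mouth below 0.005 m and z of green_cell_center in the frame of well_mouth below 0.0085 m and contact force between cue_cover and cue_base above 2 N and contact force between any of the fingers, the arm and cue_cover above 2 N); the arm keeps its last pose, push and grip.
It fails at once if another cell is pulled or knocked out of its place (moved over 15 mm) (distance of any of blue_cell_center, grey_cell_center from where it was at the start of the episode above 0.015 m).
It fails at once if the screwdriver, screw dish, mug or headphones are pushed over 30 mm (distance of any of screwdriver, screw_dish, mug, headphones from where it was at the start of the episode above 0.03 m).
It also fails if it takes over 72 s, if anything falls off the work surface, if the arm or the gripper's body presses on something with over 40 N, if the wrist force passes 120 N, or if a joint passes its speed limit or range.

## Working session

There is one attempt and no reset: what is moved stays moved. The work goes in short steps, Python scripts to look and compute and a tool call to move; the robot and the scene stay as the last step left them, time stands still between calls to the robot, and variables do not carry over. Pictures are saved under pics/ and viewed, at most 10 in all, crops included, and the job is handed in when it is done.

Besides the shell and the picture viewer there is one more tool, called after "Request:" in YAML: its name, and indented under it one key for each argument. drive_tool: Moves the arm, as the interface text tells. Shifts and turns lie within -1 to 1; 1 stands for 50 mm of shift or 90 degrees of turn. Its arguments: {"type":"object","properties":{"motion":{"type":"array"},"grip":{"type":"number"},"grip_force":{"type":"number"}},"required":["motion"]}

```bash
mkdir -p pics
cat > h.py <<'E'
import numpy as np, cv2
from plant import ctrl
def look(name):
    c=ctrl.camera(name); R=cv2.Rodrigues(np.array(c["rvec"],float))[0]; c["R"]=R; return c
def cloud(c):
    d=c["depth"]; v,u=np.mgrid[:d.shape[0],:d.shape[1]]; K=np.array(c["mtx"])
    P=np.dstack([(u-K[0,2])/K[0,0]*d,(v-K[1,2])/K[1,1]*d,d])
    W=(P-np.array(c["tvec"]).reshape(3))@c["R"]; W[d==0]=np.nan; return W
def save(n,im,s=1):
    cv2.imwrite("pics/"+n,cv2.resize(im[:,:,::-1],None,fx=s,fy=s,interpolation=cv2.INTER_CUBIC))
E
python3 - <<'E'
from h import *
s=ctrl.state();print(s, ctrl.grip_point_offset)
for n in("top","scene"):
    c=look(n);save(n+"0.png",c["image"],1.5);np.savez(n+"0.npz",W=cloud(c),im=c["image"])
    print(n,-c["R"].T@np.array(c["tvec"]).reshape(3))
E
```

```text
{'clock': 0.0, 'joint_positions': array([ 1.00684311,  0.33389205,  0.03985465,  1.46628934, -0.01336829,
        1.34329177, -0.05847695]), 'qd': array([ 8.03846965e-04,  3.40729545e-04, -4.78565912e-05, -1.53606502e-03,
       -2.93107314e-04, -9.59471146e-04, -2.54370658e-03]), 'joint_torque': array([-7.05847051e-04, -6.58561921e+01,  1.36509586e+00, -4.05551469e+01,
        1.67547050e-02,  1.28298291e-02, -5.63374704e-05]), 'ee_pos': array([ 0.29107985, -0.58062465,  0.20752439]), 'orientation': array([ 9.73117961e-01,  2.30305843e-01, -2.50349968e-04, -7.67816393e-04]), 'contact_force': array([-0.40592862,  0.41980064,  0.20978698]), 'torque': array([-0.00868769,  0.00815197, -0.04485997]), 'finger_force': 0.0, 'opening': 1.0026427610324071} 0.0187
top [ 0.51182532 -0.02605712  1.02235838]
scene [ 0.99181708 -0.7580857   0.63154216]
```

View pics/top0.png

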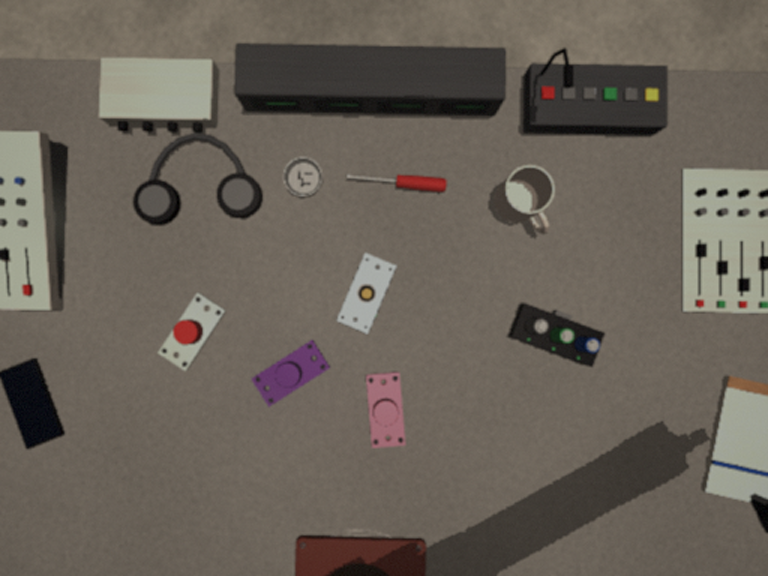

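View pics/scene0.png

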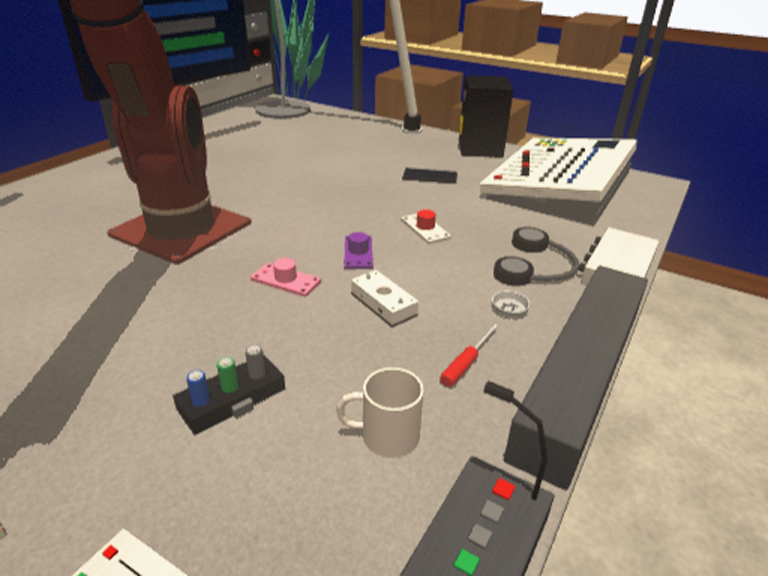

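The top picture shows the white base at (367,293) with its brass contact. The charger is at (557,335), with the cells running grey (541,326), green (567,336), blue (592,346). There are three cover-shaped parts: red dome on a pale flange (187,332), purple (290,375) and pink (385,410). The red one fits the description, because pink and purple are ruled out. I'll confirm in a crop and measure.

Run:
```python
from h import *
z=np.load("top0.npz");W=z["W"];im=z["im"]
a=cv2.resize(im[190:255,100:155,::-1],(400,473),interpolation=cv2.INTER_CUBIC)
b=cv2.resize(im[195:250,335:407,::-1],(400,306),interpolation=cv2.INTER_CUBIC)
b=cv2.copyMakeBorder(b,0,473-306,0,0,cv2.BORDER_CONSTANT)
cv2.imwrite("pics/crop.png",np.hstack([a,b]))
def rect(x0,y0,x1,y1,zl,zh):
    w=W[y0:y1,x0:x1].reshape(-1,3);w=w[(w[:,2]>zl)&(w[:,2]<zh)]
    r=cv2.minAreaRect((w[:,:2]*1000).astype(np.float32));print(len(w),r,np.median(w,0));return w
print("cover flange");rect(100,190,152,250,.004,.02)
print("dome");rect(100,190,152,250,.036,.05)
print("base");rect(220,165,268,226,.028,.042)
print("charger");rect(335,197,408,248,.024,.036)
for n,(u,v) in dict(grey=(361,217),green=(378,224),blue=(395,230)).items():
    w=W[v-8:v+9,u-8:u+9].reshape(-1,3);w=w[w[:,2]>.065];print(n,len(w),w[:,:2].min(0),w[:,:2].max(0),np.median(w,0))
```

```text
cover flange
852 ((479.11956787109375, 315.95416259765625), (159.67347717285156, 133.35287475585938), 2.108642339706421) [0.47807908 0.30855571 0.00889106]
dome
223 ((474.4289245605469, 312.6742858886719), (39.33155059814453, 41.6966552734375), 1.4314768314361572) [0.47536676 0.31206271 0.04270403]
base
1023 ((549.6089477539062, -0.7584762573242188), (59.850284576416016, 129.98165893554688), 68.33961486816406) [ 0.54873219 -0.00081384  0.0338745 ]
charger
1004 ((487.5374450683594, -340.03570556640625), (151.86398315429688, 72.26666259765625), 70.51549530029297) [ 0.48377106 -0.33307446  0.02973858]
grey 87 [ 0.48715218 -0.3064357 ] [ 0.51000832 -0.2834289 ] [ 0.49947324 -0.29324109  0.07491911]
green 85 [ 0.47297663 -0.34948606] [ 0.49579194 -0.32642639] [ 0.48338265 -0.33706658  0.07539733]
blue 93 [ 0.45612224 -0.39465407] [ 0.48124787 -0.36950482] [ 0.4689097  -0.37975009  0.07467775]
```

View pics/crop.png

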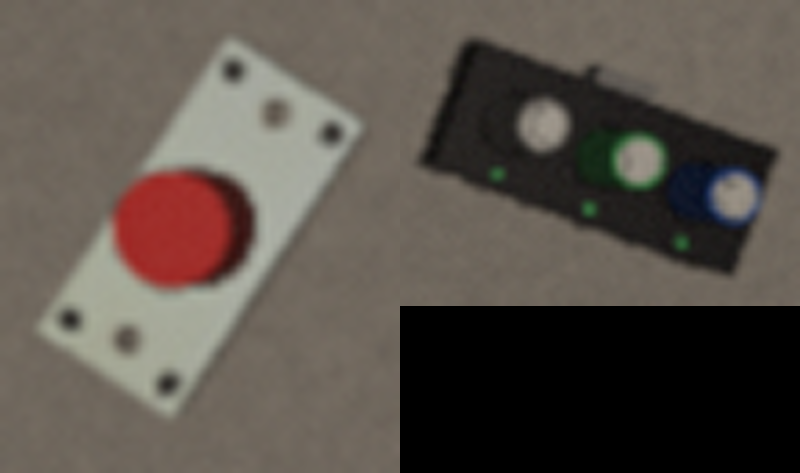

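The crop confirms it: the left half shows the red dome on a pale flange with dowel holes at (275,115) and (127,340). On the right, the green-wrapped cell is in the middle bay at (638,162). Next I'll work out the approach.

```bash
cat >> h.py <<'E'
from scipy.spatial.transform import Rotation as Ro
def plan(xyz,yaw_y):
    "shift in tool units (current axes) and turn units so tool y lies at yaw_y deg (mod 180), tool down"
    s=ctrl.state();R=Ro.from_quat(s["orientation"])
    d=R.inv().apply(np.array(xyz)-s["ee_pos"])/.05
    y=R.as_matrix()[:,1];cur=np.degrees(np.arctan2(y[1],y[0]));t=(yaw_y-cur+90)%180-90
    yy=np.radians(cur+t);Y=np.array([np.cos(yy),np.sin(yy),0]);Z=np.array([0,0,-1.]);G=np.column_stack([np.cross(Y,Z),Y,Z])
    rv=(R.inv()*Ro.from_matrix(G)).as_rotvec()/(np.pi/2)
    print("tcp",s["ee_pos"].round(4),"shift",d.round(3),"turn",rv.round(3),"yaw",round(cur,1),"q7",s["joint_positions"][6].round(2),"F",s["contact_force"].round(1),"open",round(s["opening"],3),"t",s["clock"])
E
python3 -c "
from h import *
plan([.484,-.338,.17],-18.8)"
```

```text
tcp [ 0.2912 -0.5807  0.2076] shift [ 5.623 -2.608  0.755] turn [-0.001 -0.    -0.495] yaw -63.4 q7 -0.06 F [-0.7 -0.2 -0.3] open 1.002 t 0.1
```

Request:
drive_tool:
  motion: [0.8, -0.37, 0.11, 0, 0, 0, 0.8, -0.37, 0.11, 0, 0, 0, 0.8, -0.37, 0.11, 0, 0, 0, 0.8, -0.37, 0.11, 0, 0, 0, 0.8, -0.37, 0.11, 0, 0, 0, 0.8, -0.37, 0.11, 0, 0, 0, 0.82, -0.39, 0.1, 0, 0, 0, 0, 0, 0, 0, 0, -0.1, 0, 0, 0, 0, 0, -0.1, 0, 0, 0, 0, 0, -0.1, 0, 0, 0, 0, 0, -0.1, 0, 0, 0, 0, 0, -0.095]
  grip: 0

```text
clock: 1.6
ee_pos: [0.4838, -0.3382, 0.1699]
orientation: [0.812, 0.584, -0.0, -0.0]
contact_force: [0.2, -0.9, -0.3]
opening: 1.001
finger_force: 0.0
```

Run:
```python
from h import *
plan([.484,-.338,.17],-18.8)
c=look("wrist");save("w1.png",c["image"],1.5);W=cloud(c);np.savez("w1.npz",W=W,im=c["image"])
print(-c["R"].T@np.array(c["tvec"]).reshape(3))
im=cv2.cvtColor(c["image"],cv2.COLOR_RGB2HSV)
for n,m in dict(all=(W[...,2]>.065)&(W[...,2]<.09)).items():
    k,l,st,ce=cv2.connectedComponentsWithStats(m.astype(np.uint8))
    for i in range(1,k):
        if st[i,4]>100:
            w=W[l==i];print(st[i],ce[i].round(1),cv2.minEnclosingCircle((w[:,:2]*1000).astype(np.float32)),np.median(w,0),np.median(c["image"][l==i],0))
```

```text
tcp [ 0.4838 -0.3382  0.1699] shift [ 0.006  0.003 -0.001] turn [-0.001 -0.     0.003] yaw -18.5 q7 0.17 F [ 0.2 -0.9 -0.3] open 1.001 t 1.6
[ 0.50606631 -0.27154237  0.33540949]
[ 451    0   61   81 1984] [486.4  38.1] ((683.3554077148438, -286.189208984375), 29.87841033935547) [ 0.68603712 -0.28741021  0.07824299] [90. 83. 74.]
[241 115  31  32 774] [256.2 130.3] ((499.6227111816406, -295.7164611816406), 12.91567611694336) [ 0.49966578 -0.2951447   0.07533243] [123.  120.5 113. ]
[241 169  30  30 708] [255.4 183.7] ((484.4163818359375, -339.0206604003906), 12.972475051879883) [ 0.48487078 -0.33744104  0.07526228] [101. 118.  97.]
[241 218  29  30 664] [254.6 232.4] ((469.3091735839844, -382.1595458984375), 12.935748100280762) [ 0.4698932  -0.37978268  0.0752624 ] [138.5 149.5 172. ]
```

View pics/w1.png

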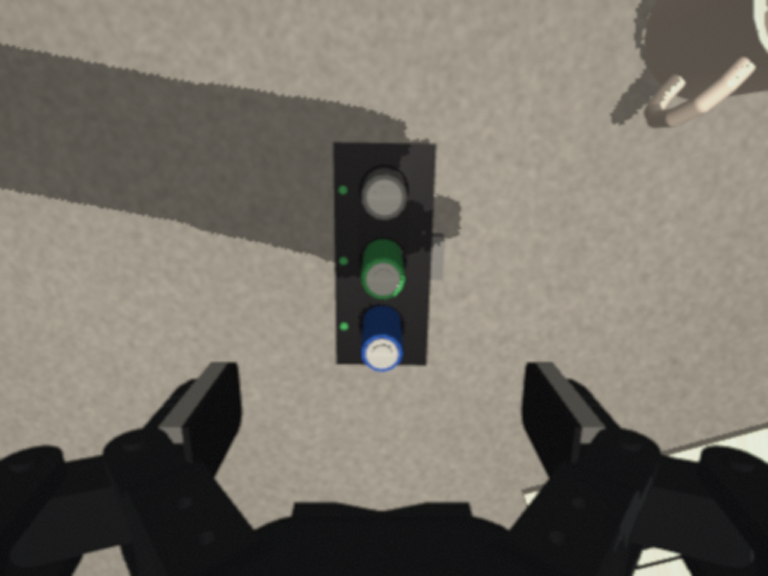

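The wrist view shows green in the middle at (383,270), between grey at (385,195) and blue at (382,350). Its axis is about 1 mm off the tool's. Down I go to grasp.

Request:
drive_tool:
  motion: [0.0, 0.02, 0.5, 0, 0, 0, 0, 0, 0.5, 0, 0, 0, 0, 0, 0.5, 0, 0, 0, 0, 0, 0.4, 0, 0, 0, 0, 0, 0.35, 0, 0, 0, 0, 0, 0.3, 0, 0, 0, 0, 0, 0, 0, 0, 0]

```text
clock: 2.52
ee_pos: [0.4843, -0.3383, 0.0417]
orientation: [0.813, 0.582, -0.0, -0.001]
contact_force: [-1.3, 0.5, 0.2]
opening: 1.007
finger_force: 0.0
```

Request:
drive_tool:
  motion: [0, 0, 0, 0, 0, 0, 0, 0, 0, 0, 0, 0, 0, 0, 0, 0, 0, 0, 0, 0, 0, 0, 0, 0, 0, 0, 0, 0, 0, 0, 0, 0, 0, 0, 0, 0]
  grip: 1
  grip_force: 40

```text
clock: 3.28
ee_pos: [0.4853, -0.339, 0.0435]
orientation: [0.813, 0.582, 0.0, 0.0]
contact_force: [-0.7, 0.8, 5.7]
opening: 0.27
finger_force: 39.2
```

```bash
python3 -c "
from h import *
plan([.5496,-.0008,.2],68.3)"
```

```text
tcp [ 0.4853 -0.339   0.0435] shift [ 6.816 -0.962 -3.132] turn [ 0.     0.001 -0.968] yaw -18.8 q7 0.13 F [-0.7  0.8  5.7] open 0.27 t 3.275
```

Request:
drive_tool:
  motion: [0, 0, -0.3, 0, 0, 0, 0, 0, -0.8, 0, 0, 0, 0, 0, -1, 0, 0, 0, 0, 0, -1, 0, 0, 0, 0.8, 0.05, 0, 0, 0, 0, 0.85, 0.06, 0, 0, 0, 0, 0.85, 0.06, 0, 0, 0, 0, 0.85, 0.06, 0, 0, 0, 0, 0.85, 0.06, 0, 0, 0, 0, 0.85, 0.06, 0, 0, 0, 0, 0.85, 0.05, 0, 0, 0, 0, 0.85, 0.05, 0, 0, 0, 0]

```text
clock: 4.78
ee_pos: [0.6155, -0.0253, 0.1987]
orientation: [0.813, 0.582, 0.0, 0.0]
contact_force: [0.4, -0.7, 0.5]
opening: 0.264
finger_force: 39.5
```

Request:
drive_tool:
  motion: [0, 0, 0, 0, 0, -0.1, 0, 0, 0, 0, 0, -0.11, 0, 0, 0, 0, 0, -0.11, 0, 0, 0, 0, 0, -0.11, 0, 0, 0, 0, 0, -0.11, 0, 0, 0, 0, 0, -0.11, 0, 0, 0, 0, 0, -0.11, 0, 0, 0, 0, 0, -0.11, 0, 0, 0, 0, 0, -0.1, 0, 0, 0, 0, 0, 0, 0, 0, 0, 0, 0, 0]

```text
clock: 6.15
ee_pos: [0.6151, -0.0267, 0.1982]
orientation: [0.189, 0.982, -0.0, 0.0]
contact_force: [0.2, 0.4, -0.3]
opening: 0.263
finger_force: 39.5
```

Run:
```python
from h import *
plan([.5496,-.0008,.2],68.3)
c=look("wrist");save("w2.png",c["image"],1.5);W=cloud(c);np.savez("w2.npz",W=W,im=c["image"])
m=(W[...,2]>.028)&(W[...,2]<.04)
k,l,st,ce=cv2.connectedComponentsWithStats(m.astype(np.uint8))
for i in range(1,k):
  if st[i,4]>300: w=W[l==i];print(st[i],cv2.minAreaRect((w[:,:2]*1000).astype(np.float32)),np.median(w,0))
print("brass z",[W[int(v),int(u)].round(4) for u,v in [ce[i] for i in range(1,k) if st[i,4]>3000]])
```

```text
tcp [ 0.6151 -0.0267  0.1982] shift [ 1.409 -0.005 -0.036] turn [-0.  0. -0.] yaw 68.3 q7 1.01 F [ 0.2  0.4 -0.3] open 0.263 t 6.15
[ 223   28   63  135 7319] ((549.8880615234375, -0.03867340087890625), (60.13024139404297, 129.3800811767578), 68.2772216796875) [0.54162867 0.00153551 0.0338919 ]
[  0 128  16  60 517] ((508.2658996582031, -270.88336181640625), (16.24770736694336, 65.19829559326172), 61.000755310058594) [ 0.51770475 -0.27552088  0.02985069]
[445 294  67  28 531] ((878.6610717773438, 164.36785888671875), (81.36609649658203, 4.498939514160156), 89.27510833740234) [0.87895614 0.16373611 0.03395379]
brass z [array([0.5443, 0.0018, 0.0124])]
```

View pics/w2.png

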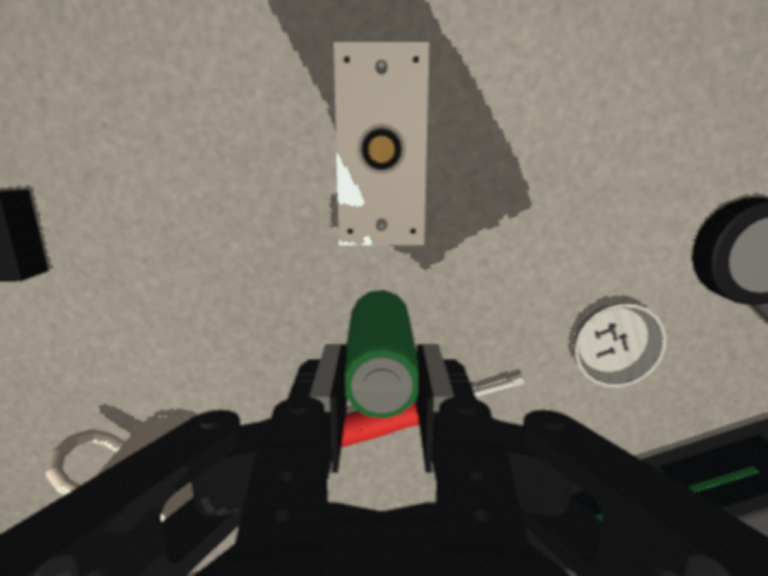

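This view shows the well at (381,148) with its brass contact, dowels at (381,67) and (381,225), and the held green cell top at (382,385). Now I'll measure the well and the cell axis from this same view.

Run:
```python
from h import *
z=np.load("w2.npz");W=z["W"];im=z["im"]
sub=W[80:120,236:274]; hole=(sub[...,2]<.026)
# ring of plane points adjacent to the hole
ring=cv2.dilate(hole.astype(np.uint8),np.ones((3,3)))>0; ring&=~hole
w=sub[ring];w=w[abs(w[:,2]-.034)<.003]
A=np.c_[2*w[:,:2],np.ones(len(w))];s=np.linalg.lstsq(A,(w[:,:2]**2).sum(1),rcond=None)[0];print("well",s[:2],np.sqrt(s[2]+s[0]**2+s[1]**2),hole.sum())
sub=W[225:285,225:285];w=sub.reshape(-1,3);w=w[(w[:,2]>.215)&(w[:,2]<.25)]
print("cell top z",np.median(w[:,2]),len(w))
w=w[abs(w[:,2]-np.median(w[:,2]))<.004]
print(cv2.minEnclosingCircle((w[:,:2]*1000).astype(np.float32)),np.median(w,0))
```

```text
well [ 5.50125738e-01 -1.23614082e-04] 0.014927433667504092 647
cell top z 0.2300583110470522 2863
((613.9378662109375, -25.655336380004883), 17.097599029541016) [ 0.61365594 -0.02566068  0.23002851]
```

Run:
```python
from h import *
z=np.load("w2.npz");W=z["W"]
w=W[225:285,234:277].reshape(-1,3);w=w[abs(w[:,2]-.2300)<.0012]
tcp=np.array([.6151,-.0267]);a=np.radians(68.3);Y=np.array([np.cos(a),np.sin(a)]);X=np.array([-np.sin(a),np.cos(a)])
q=np.c_[(w[:,:2]-tcp)@X,(w[:,:2]-tcp)@Y]*1000
print(len(q),np.percentile(q,[0,1,50,99,100],axis=0).round(2))
h,e=np.histogram(q[:,0],np.arange(-20,20,1));print(list(zip(e,h)))
for lo in range(-14,15,2):
    k=q[abs(q[:,0]-lo)<1]; 
    if len(k):print(lo,k[:,1].min().round(1),k[:,1].max().round(1))
print("well rel",(np.array([.55013,-.00012])-tcp)@X,(np.array([.55013,-.00012])-tcp)@Y)
```

```text
1288 [[-12.77  -9.16]
 [-11.62  -8.99]
 [  1.35   0.61]
 [ 11.19  10.56]
 [ 12.23  10.79]]
[(np.int64(-20), np.int64(0)), (np.int64(-19), np.int64(0)), (np.int64(-18), np.int64(0)), (np.int64(-17), np.int64(0)), (np.int64(-16), np.int64(0)), (np.int64(-15), np.int64(0)), (np.int64(-14), np.int64(0)), (np.int64(-13), np.int64(5)), (np.int64(-12), np.int64(30)), (np.int64(-11), np.int64(39)), (np.int64(-10), np.int64(52)), (np.int64(-9), np.int64(61)), (np.int64(-8), np.int64(64)), (np.int64(-7), np.int64(49)), (np.int64(-6), np.int64(52)), (np.int64(-5), np.int64(51)), (np.int64(-4), np.int64(44)), (np.int64(-3), np.int64(43)), (np.int64(-2), np.int64(39)), (np.int64(-1), np.int64(47)), (np.int64(0), np.int64(49)), (np.int64(1), np.int64(49)), (np.int64(2), np.int64(59)), (np.int64(3), np.int64(62)), (np.int64(4), np.int64(72)), (np.int64(5), np.int64(78)), (np.int64(6), np.int64(83)), (np.int64(7), np.int64(78)), (np.int64(8), np.int64(69)), (np.int64(9), np.int64(58)), (np.int64(10), np.int64(37)), (np.int64(11), np.int64(17)), (np.int64(12), np.int64(1)), (np.int64(13), np.int64(0)), (np.int64(14), np.int64(0)), (np.int64(15), np.int64(0)), (np.int64(16), np.int64(0)), (np.int64(17), np.int64(0)), (np.int64(18), np.int64(0))]
-12 -4.4 5.2
-10 -7.3 8.5
-8 -8.7 9.9
-6 -9.2 10.8
-4 -9.1 10.8
-2 -9.1 10.8
0 -9.0 10.7
2 -9.0 10.7
4 -9.0 10.6
6 -8.9 10.6
8 -8.9 9.2
10 -6.1 7.8
12 -2.4 3.1
well rel 0.07019361198090598 0.0006738969312945354
```

Request:
drive_tool:
  motion: [0.5, 0, 0, 0, 0, 0, 0.5, 0, 0, 0, 0, 0, 0.41, 0, 0, 0, 0, 0, 0, 0, 0.8, 0, 0, 0, 0, 0, 0.8, 0, 0, 0, 0, 0, 0.4, 0, 0, 0, 0, 0, 0.2, 0, 0, 0, 0, 0, 0, 0, 0, 0]

```text
clock: 7.2
ee_pos: [0.5498, -0.0005, 0.0882]
orientation: [0.187, 0.982, 0.0, -0.0]
contact_force: [0.3, 0.4, -1.5]
opening: 0.265
finger_force: 39.5
```

```bash
python3 -c "
from h import *
plan([.55013,-.0002,.0455],68.3)"
```

```text
tcp [ 5.498e-01 -5.000e-04  8.820e-02] shift [-0.003  0.008  0.854] turn [ 0.    -0.     0.002] yaw 68.5 q7 0.95 F [ 0.3  0.4 -1.5] open 0.265 t 7.2
```

Request:
drive_tool:
  motion: [0, 0.005, 0.2, 0, 0, 0, 0, 0, 0.15, 0, 0, 0, 0, 0, 0.1, 0, 0, 0, 0, 0, 0.1, 0, 0, 0, 0, 0, 0.08, 0, 0, 0, 0, 0, 0.08, 0, 0, 0, 0, 0, 0, 0, 0, 0]

```text
clock: 8.07
ee_pos: [0.5495, -0.0005, 0.0521]
orientation: [0.187, 0.982, -0.0, -0.0]
contact_force: [0.2, -0.3, -1.1]
opening: 0.261
finger_force: 39.5
```

Foot is about 13 mm into the well with no contact force. Continuing.

Request:
drive_tool:
  motion: [0, 0, 0.05, 0, 0, 0, 0, 0, 0.04, 0, 0, 0, 0, 0, 0.03, 0, 0, 0, 0, 0, 0, 0, 0, 0, 0, 0, 0, 0, 0, 0]

```text
clock: 8.7
ee_pos: [0.5497, -0.0004, 0.0465]
orientation: [0.187, 0.982, 0.0, 0.0]
contact_force: [-0.1, -0.1, -0.8]
opening: 0.264
finger_force: 39.5
```

Request:
drive_tool:
  motion: [0, 0, 0.02, 0, 0, 0, 0, 0, 0, 0, 0, 0]

```text
clock: 8.95
ee_pos: [0.5499, -0.0005, 0.0456]
orientation: [0.187, 0.982, 0.0, 0.0]
contact_force: [0.9, -0.1, -0.1]
opening: 0.26
finger_force: 39.6
```

Request:
drive_tool:
  motion: [0, 0, 0, 0, 0, 0, 0, 0, 0, 0, 0, 0, 0, 0, 0, 0, 0, 0, 0, 0, 0, 0, 0, 0, 0, 0, 0, 0, 0, 0, 0, 0, 0, 0, 0, 0]
  grip: 0

```text
clock: 9.7
ee_pos: [0.5497, -0.0004, 0.0454]
orientation: [0.187, 0.982, 0.0, -0.0]
contact_force: [0.5, -0.9, -0.1]
opening: 1.002
finger_force: 0.0
```

Request:
drive_tool:
  motion: [0, 0, -0.3, 0, 0, 0, 0, 0, -0.5, 0, 0, 0, 0, 0, -0.8, 0, 0, 0, 0, 0, -0.9, 0, 0, 0, 0, 0, -0.6, 0, 0, 0, -0.5, 0, 0, 0, 0, 0, -0.5, 0, 0, 0, 0, 0, -0.4, 0, 0, 0, 0, 0, 0, 0, 0, 0, 0, 0]

```text
clock: 10.82
ee_pos: [0.6154, -0.0266, 0.2009]
orientation: [0.187, 0.982, 0.0, 0.0]
contact_force: [-0.2, 1.0, 0.7]
opening: 1.001
finger_force: 0.0
```

Run:
```python
from h import *
plan([.475,.312,.17],-33.3)
c=look("wrist");W=cloud(c);np.savez("w3.npz",W=W,im=c["image"])
w=W[40:170,200:310].reshape(-1,3)
for lo,hi in((.028,.039),(.07,.085)):
    k=w[(w[:,2]>lo)&(w[:,2]<hi)];f=(k[:,:2]*1000).astype(np.float32);print(len(k),np.median(k[:,2]),cv2.minAreaRect(f),cv2.minEnclosingCircle(f))
t=look("top");W=cloud(t);m=W[195:255,97:155].reshape(-1,3)
k=m[(m[:,2]>.036)&(m[:,2]<.05)];print("dome",cv2.minEnclosingCircle((k[:,:2]*1000).astype(np.float32)))
```

```text
tcp [ 0.6154 -0.0266  0.2009] shift [5.1   5.264 0.622] turn [ 0.    0.   -0.87] yaw 68.4 q7 1.01 F [-0.2  1.   0.7] open 1.001 t 10.825
6475 0.033846810059082036 ((554.9656982421875, -2.065277099609375), (60.12028884887695, 119.89476013183594), 68.24243927001953) ((555.1062622070312, -1.826833724975586), 66.56398010253906)
666 0.07735626673298937 ((550.7324829101562, -0.6230754852294922), (24.9233341217041, 24.814449310302734), 67.3974380493164) ((550.342529296875, -0.7962726354598999), 12.777897834777832)
dome ((474.7781677246094, 313.1910095214844), 22.124406814575195)
```

The cell is standing in the well, top at 77 mm and within 1 mm of its centre. On to the cover.

Request:
drive_tool:
  motion: [0.5, 0.6, 0, 0, 0, 0, 0.5, 0.7, 0, 0, 0, 0, 0.5, 0.7, 0, 0, 0, 0, 0.5, 0.7, 0, 0, 0, 0, 0.5, 0.7, 0, 0, 0, 0, 0.5, 0.6, 0, 0, 0, 0, 0.5, 0.6, 0, 0, 0, 0, 0.24, 0.39, 0.4, 0, 0, 0, 0, 0, 0, 0, 0, 0.07, 0, 0, 0, 0, 0, 0.06, 0, 0, 0, 0, 0, 0]

```text
clock: 12.3
ee_pos: [0.5316, 0.2748, 0.181]
orientation: [0.285, 0.958, -0.0, 0.0]
contact_force: [0.8, -0.8, -0.2]
opening: 1.005
finger_force: 0.0
```

Run:
```python
from h import *
c=look("wrist");W=cloud(c);save("w4.png",c["image"],1.5);np.savez("w4.npz",W=W,im=c["image"])
w=W[0:230].reshape(-1,3)
w=w[np.hypot(w[:,0]-.475,w[:,1]-.313)<.085]
for lo,hi in((.004,.014),(.036,.05)):
    k=w[(w[:,2]>lo)&(w[:,2]<hi)];f=(k[:,:2]*1000).astype(np.float32);print(len(k),np.median(k[:,2]),cv2.minAreaRect(f),cv2.minEnclosingCircle(f))
plan([.4748,.3130,.18],56.7)
```

```text
5844 0.008887006976668044 ((475.205322265625, 314.201904296875), (60.051387786865234, 130.20138549804688), 58.287452697753906) ((475.0980224609375, 314.2286376953125), 71.21794891357422)
1761 0.042808555157383764 ((475.3720397949219, 314.3073425292969), (42.89072799682617, 42.61875915527344), 27.35909652709961) ((475.2378845214844, 314.3899230957031), 21.7844181060791)
tcp [0.5318 0.2747 0.181 ] shift [1.372 0.02  0.019] turn [0.    0.    0.003] yaw 56.9 q7 0.26 F [ 0.5  0.4 -0.2] open 1.002 t 12.35
```

View pics/w4.png

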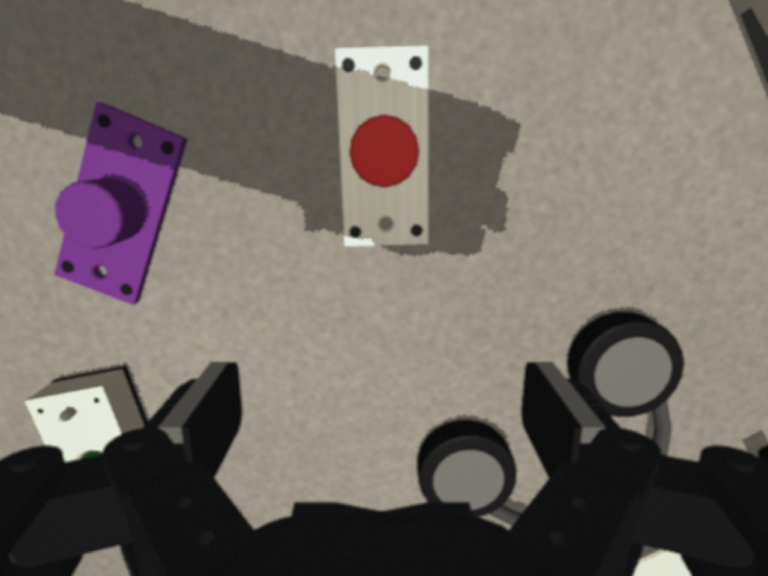

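The wrist view shows the red dome at (385,150) on the pale flange, with holes at (382,72) and (386,224). The purple look-alike is off to the left at (100,210). The cover's centre is (0.475, 0.314). Moving over it and down.

Request:
drive_tool:
  motion: [0.5, 0.04, 0, 0, 0, -0.016, 0.5, 0, 0, 0, 0, 0, 0.38, 0, 0, 0, 0, 0, 0, 0, 0.6, 0, 0, 0, 0, 0, 0.8, 0, 0, 0, 0, 0, 0.7, 0, 0, 0, 0, 0, 0.5, 0, 0, 0, 0, 0, 0.3, 0, 0, 0, 0, 0, 0.24, 0, 0, 0, 0, 0, 0.15, 0, 0, 0, 0, 0, 0, 0, 0, 0]

```text
clock: 13.72
ee_pos: [0.4751, 0.3132, 0.0159]
orientation: [0.274, 0.962, -0.0, -0.0]
contact_force: [-0.4, -0.3, 0.0]
opening: 0.998
finger_force: 0.0
```

```bash
python3 -c "
from h import *
plan([.4752,.3142,.0145],58.3)"
```

```text
tcp [0.4751 0.3132 0.0159] shift [0.009 0.019 0.028] turn [-0.    -0.    -0.001] yaw 58.2 q7 0.08 F [-0.4 -0.3  0. ] open 0.998 t 13.725
```

Request:
drive_tool:
  motion: [0.01, 0.02, 0.03, 0, 0, 0, 0, 0, 0, 0, 0, 0, 0, 0, 0, 0, 0, 0, 0, 0, 0, 0, 0, 0, 0, 0, 0, 0, 0, 0, 0, 0, 0, 0, 0, 0]
  grip: 1
  grip_force: 60

```text
clock: 14.48
ee_pos: [0.4755, 0.3145, 0.0154]
orientation: [0.274, 0.962, 0.0, 0.0]
contact_force: [-1.9, -2.1, 6.3]
opening: 0.443
finger_force: 59.3
```

```bash
python3 -c "
from h import *
plan([.616,-.0266,.22],68.3)"
```

```text
tcp [0.4755 0.3145 0.0154] shift [-5.984 -4.316 -4.092] turn [ 0.     0.    -0.112] yaw 58.2 q7 0.08 F [-1.9 -2.1  6.3] open 0.443 t 14.475
```

Request:
drive_tool:
  motion: [0, 0, -0.3, 0, 0, 0, 0, 0, -0.9, 0, 0, 0, 0, 0, -1, 0, 0, 0, 0, 0, -1, 0, 0, 0, -0.5, -0.3, -0.9, 0, 0, 0, -0.8, -0.5, 0, 0, 0, 0, -0.8, -0.6, 0, 0, 0, 0, -0.8, -0.6, 0, 0, 0, 0, -0.8, -0.6, 0, 0, 0, 0, -0.8, -0.6, 0, 0, 0, 0, -0.8, -0.6, 0, 0, 0, 0, -0.68, -0.52, 0, 0, 0, 0]

```text
clock: 15.98
ee_pos: [0.616, -0.0289, 0.2203]
orientation: [0.274, 0.962, 0.0, 0.0]
contact_force: [0.8, 0.1, -1.9]
opening: 0.446
finger_force: 60.5
```

Request:
drive_tool:
  motion: [0, 0, 0, 0, 0, -0.06, 0, 0, 0, 0, 0, -0.052, 0, 0, 0, 0, 0, 0]

```text
clock: 16.35
ee_pos: [0.6156, -0.0267, 0.2201]
orientation: [0.188, 0.982, 0.0, 0.0]
contact_force: [0.2, -0.2, -1.8]
opening: 0.442
finger_force: 60.5
```

Run:
```python
from h import *
plan([.550,0,.2],68.3)
c=look("wrist");W=cloud(c);save("w5.png",c["image"],1.5);np.savez("w5.npz",W=W,im=c["image"])
s=ctrl.state();L=Ro.from_quat(s["orientation"]).inv().apply(W.reshape(-1,3)-s["ee_pos"]);
for lo,hi in((.002,.010),(-.034,-.022)):
    k=L[(L[:,2]>lo)&(L[:,2]<hi)&(abs(L[:,0])<.08)&(abs(L[:,1])<.05)]*1000
    print(len(k),np.percentile(k,[0,1,50,99,100],axis=0).round(1).tolist(),cv2.minAreaRect(k[:,:2].astype(np.float32)))
w=W.reshape(-1,3);w=w[(abs(w[:,2]-.034)<.005)&(np.hypot(w[:,0]-.55,w[:,1])<.08)];print(len(w),cv2.minAreaRect((w[:,:2]*1000).astype(np.float32)))
```

```text
tcp [ 0.6156 -0.0267  0.2201] shift [1.416 0.011 0.402] turn [ 0.  0. -0.] yaw 68.3 q7 1.02 F [ 0.2 -0.2 -1.8] open 0.442 t 16.35
13482 [[-65.7, -29.9, 2.0], [-63.9, -29.0, 4.9], [31.0, 0.3, 6.5], [64.6, 29.9, 8.2], [65.1, 30.6, 10.0]] ((-0.3150634765625, 0.4288978576660156), (60.29096984863281, 130.77584838867188), 89.85567474365234)
5928 [[-20.9, -30.8, -34.0], [-18.8, -22.3, -33.3], [3.2, 0.3, -27.4], [21.1, 23.1, -23.2], [22.2, 31.7, -22.0]] ((3.4727210998535156, -2.122608184814453), (44.92766189575195, 51.84018325805664), 34.120277404785156)
4012 ((542.0327758789062, 3.089374542236328), (60.14104461669922, 112.55010986328125), 68.31991577148438)
```

View pics/w5.png

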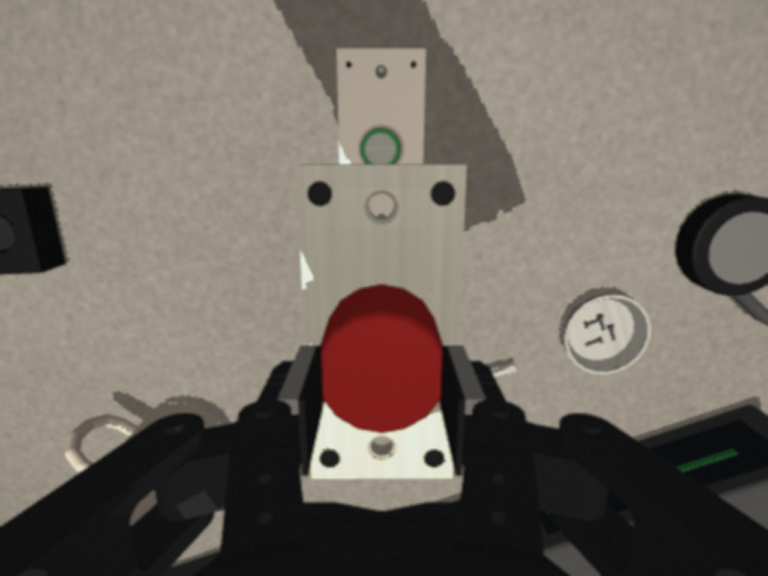

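Held level: the cover's centre is 0.3–0.4 mm from the TCP, its near hole at (381,206). The cell stands in the well at (381,148) and the far dowel is at (381,71). Moving over the base.

Request:
drive_tool:
  motion: [0.5, 0, 0, 0, 0, 0, 0.5, 0, 0, 0, 0, 0, 0.42, 0, 0, 0, 0, 0, 0, 0, 0.6, 0, 0, 0, 0, 0, 0.8, 0, 0, 0, 0, 0, 0.6, 0, 0, 0, 0, 0, 0.2, 0, 0, 0, 0, 0, 0, 0, 0, 0, 0, 0, 0, 0, 0, 0]

```text
clock: 17.52
ee_pos: [0.5506, -0.0004, 0.1109]
orientation: [0.188, 0.982, 0.0, 0.001]
contact_force: [0.8, 0.3, -0.7]
opening: 0.444
finger_force: 60.6
```

```bash
python3 -c "
from h import *
plan([.5501,-.0003,.0614],68.3)"
```

```text
tcp [ 5.506e-01 -4.000e-04  1.109e-01] shift [ 0.013 -0.002  0.99 ] turn [ 0.     0.001 -0.   ] yaw 68.3 q7 0.97 F [ 0.8  0.3 -0.7] open 0.444 t 17.525
```

Request:
drive_tool:
  motion: [0.015, 0, 0.3, 0, 0, 0, 0, 0, 0.3, 0, 0, 0, 0, 0, 0.2, 0, 0, 0, 0, 0, 0.1, 0, 0, 0, 0, 0, 0, 0, 0, 0, 0, 0, 0, 0, 0, 0]

```text
clock: 18.27
ee_pos: [0.5493, -0.0003, 0.0648]
orientation: [0.188, 0.982, 0.0, 0.0]
contact_force: [-0.7, 0.7, -1.0]
opening: 0.444
finger_force: 60.6
```

Request:
drive_tool:
  motion: [0, 0, 0.04, 0, 0, 0, 0, 0, 0.04, 0, 0, 0, 0, 0, 0.04, 0, 0, 0, 0, 0, 0.03, 0, 0, 0, 0, 0, 0, 0, 0, 0]

```text
clock: 18.9
ee_pos: [0.5489, -0.0003, 0.0568]
orientation: [0.188, 0.982, 0.0, -0.0]
contact_force: [-0.2, 1.0, -1.5]
opening: 0.445
finger_force: 60.5
```

Threaded about 5 mm with no side force. Pressing down now.

Request:
drive_tool:
  motion: [0, 0, 0.04, 0, 0, 0, 0, 0, 0.04, 0, 0, 0, 0, 0, 0.03, 0, 0, 0, 0, 0, 0, 0, 0, 0, 0, 0, 0, 0, 0, 0]

```text
clock: 19.52
ee_pos: [0.5492, -0.0003, 0.0517]
orientation: [0.188, 0.982, 0.0, 0.0]
contact_force: [0.3, 0.3, 4.3]
opening: 0.448
finger_force: 61.2
```

Request:
drive_tool:
  motion: [0, 0, 0.03, 0, 0, 0, 0, 0, 0.03, 0, 0, 0, 0, 0, 0, 0, 0, 0, 0, 0, 0, 0, 0, 0]

```text
clock: 20.02
ee_pos: [0.5493, -0.0003, 0.0493]
orientation: [0.188, 0.982, -0.0, 0.0]
contact_force: [-3.6, -0.8, 13.7]
opening: 0.442
finger_force: 62.6
```

Request:
drive_tool:
  motion: [0, 0, 0.02, 0, 0, 0, 0, 0, 0, 0, 0, 0, 0, 0, 0, 0, 0, 0, 0, 0, 0, 0, 0, 0]

```text
clock: 20.52
ee_pos: [0.5493, -0.0003, 0.0492]
orientation: [0.188, 0.982, -0.0, 0.0]
contact_force: [-8.4, -0.6, 24.3]
opening: 0.444
finger_force: 64.4
```

Run:
```python
from h import *
plan([.5496,-.0004,.0494],68.3)
c=look("wrist");save("w6.png",c["image"],1.5);W=cloud(c)
s=ctrl.state();L=Ro.from_quat(s["orientation"]).inv().apply(W.reshape(-1,3)-s["ee_pos"])
k=L[(L[:,2]>.002)&(L[:,2]<.010)&(abs(L[:,0])<.08)&(abs(L[:,1])<.045)]*1000
print(len(k),cv2.minAreaRect(k[:,:2].astype(np.float32)),np.median(k[k[:,0]>30][:,2]),np.median(k[k[:,0]<-30][:,2]))
k=W.reshape(-1,3);k=k[(abs(k[:,2]-.043)<.008)&(np.hypot(k[:,0]-.55,k[:,1])<.075)]
print(np.median(k[:,2]))
for i in range(5): print(ctrl.state()["contact_force"].round(1))
```

```text
tcp [ 5.493e-01 -3.000e-04  4.920e-02] shift [-0.005  0.001 -0.004] turn [-0.     0.001 -0.   ] yaw 68.3 q7 0.92 F [-8.4 -0.6 24.3] open 0.444 t 20.525
13799 ((-0.13086700439453125, 0.5408115386962891), (60.25590896606445, 130.60975646972656), 89.87255096435547) 6.231857734211972 6.3671271434589904
0.04291612563374004
[-8.9 -0.4 23.9]
[-8.9 -0.4 23.9]
[-8.9 -0.4 23.9]
[-8.9 -0.4 23.9]
[-8.9 -0.4 23.9]
```

View pics/w6.png

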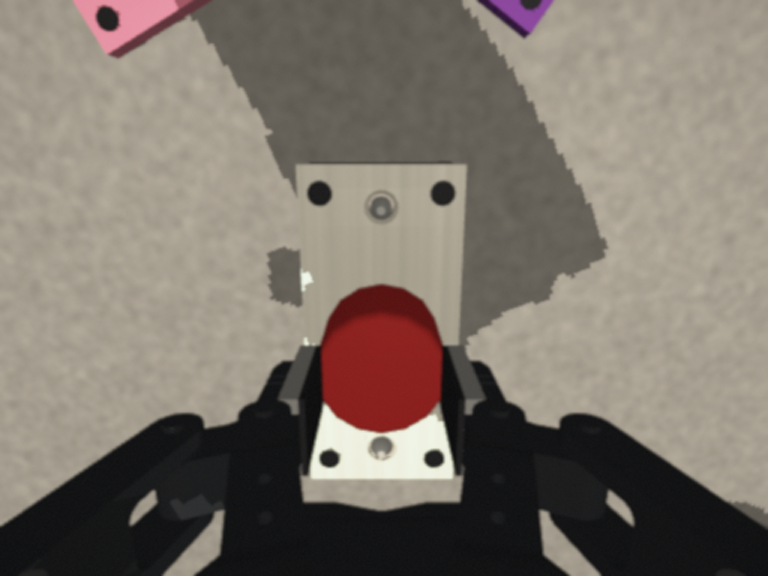

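The cover is seated flush, flange top at 42.9 mm, and dowel noses show in both holes at (381,207) and (381,448). The push is 24 N, so I'm easing it into the 12–20 N band.

Request:
drive_tool:
  motion: [0, 0, -0.013, 0, 0, 0, 0, 0, 0, 0, 0, 0, 0, 0, 0, 0, 0, 0, 0, 0, 0, 0, 0, 0]

```text
clock: 21.08
ee_pos: [0.5493, -0.0004, 0.0492]
orientation: [0.188, 0.982, -0.0, 0.0]
contact_force: [-4.9, -0.7, 17.4]
opening: 0.442
finger_force: 63.0
```

```bash
python3 -c "
from plant import ctrl
print(ctrl.hand_in())"
```

```text
the job is handed in; nothing more can be done
None
```

The job is handed in after about 21 s: the green cell stands in the well, and the red-domed cover is flush on both dowels, held shut with about 17 N; no verdict was returned.

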